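# Set the iris of a light base for a culture plate

## Task

Get the light base ready for viewing the culture plate: gently slide the petri dish on its stage back until it rests against both stop pins, centred over the light window. To take up the play in the iris blades, push the iris lever round to its fully open stop, at the end of the scale with the large circle, without forcing it, and then back to the second long mark counted from the closed end, the end with the small dot (the long mark at that end is the first). Only push with the fingertips: grip and lift nothing, and leave the things standing round the light base where they are.

Things in the scene. Friction and masses are not known exactly. Their poses are not given: they have to be found in the camera images.
- light_base: LED light base, fixed. Grey round foot 304 mm across, 34 mm high; on it a knurled black iris collar, then a white drum 172 mm across whose flat dark top, 75 mm above the bench, is the stage; behind it a vented lamp house (150 mm wide, 66 mm high, to 150 mm behind the axis). Origin on the bench, on the drum's axis; z up, x from the scale side towards the lamp house, y left.
- window (a point): centre of the white round light window (55 mm across, flush) in the stage, at the stage's height, on the drum's axis. Two steel stop pins, 6 mm thick, 10 mm high, stand behind it, 35 mm from its centre, 48 degrees either side of the base's x axis: a dish against both is centred.
- dish: petri dish, 62 mm across and 15 mm high, clear with a tan filling, standing loose on the stage, 30 to 50 mm in front (lever side) of its home. Origin at the centre of its underside.
- iris_collar (a joint): iris angle in rad: 0 closed stop (small-dot end), 1.571 open stop (large-circle end); grows counter-clockwise from above, to the robot's right along the front. At value q the lever points 2.356 + q round from the base's x axis, counter-clockwise from above. Second long mark from the closed end: 0.524. Stiff (1.5 N at the pin), stays where it is left, no spring.
- lever_pin (a point): middle of the top of the upright black finger pin on the lever, 11 mm thick and 24 mm high (44 to 68 mm above the bench), 112 mm from the drum's axis. The lever is a flat steel bar 12 mm wide, 36 to 42 mm above the bench.
- pointer (a point): tip of the lever's pointer, 128 mm from the drum's axis, just inside the scale lines.
- set_mark (a point): inner end of the second long mark from the closed end, on the foot's metal rim, 34 mm up, 130 mm from the axis. The scale faces away from the lamp house and spans 90 degrees: long lines (15 mm) at 0, 30, 60, 90, medium ones (8 mm) between, short ones every 5. Past its left end, seen from the robot, a small dot (closed); past its right end a large circle (open).
- spare_dish: a second petri dish, 62 mm across and 15 mm high, standing on the bench to the left of the light base; to be left alone. Origin at the centre of its underside.
- sample_vial: small glass vial with white cap, 28 mm across and 61 mm high, on the bench to the left; to be left alone. Origin at the centre of its underside.
- indicator: dropper bottle with black bulb, 33 mm across and 107 mm high, on the bench to the right; to be left alone. Origin at the centre of its underside.
There are look-alikes about, which are no part of the job. Leave any red or turquoise look-alike of the dish alone.

How it is judged (in metres and radians):
On the way:
1. the iris lever has been pushed to its fully open stop (value of joint iris_collar above 1.53 rad), for 0.1 s.
At the end, for the whole second after the job is handed in: The iris lever stands at the second long mark from the closed end (within 0.04 rad, about 5 mm at the pointer), after having been at the fully open stop; the dish lies flat on the stage within 4 mm of the window's centre, at rest (value of joint iris_collar between 0.484 and 0.564 rad and horizontal distance between dish and window below 0.004 m and z of dish in the frame of window between -0.003 and 0.003 m and angle between dish's own z axis and vertical below 0.06 rad and linear speed of dish below 0.01 m/s); the robot touches nothing.
It fails at once if the dish is lifted off the stage, falls off it or is tipped (z of dish in the frame of window above 0.008 m or z of dish in the frame of window below -0.01 m or angle between dish's own z axis and vertical above 0.25 rad).
It fails at once if the second dish, the vial or the dropper bottle is moved (distance of any of spare_dish, sample_vial, indicator from where it was at the start of the episode above 0.015 m).
It fails at once if the dish is gripped or pushed hard (contact force between the fingers and dish above 30 N).
It fails at once if the lever is gripped or forced, or the light base pressed hard (contact force between the fingers and light_base above 40 N).
It also fails if it takes over 51 s, if anything falls off the work surface, if the arm or the gripper's body presses on something with over 40 N, if the wrist force passes 120 N, or if a joint passes its speed limit or range.

## Robot

A 6-joint arm with a two-finger parallel gripper is mounted at the origin on a cart in front of the work surface, level with it; the furniture and walls round the work are solid. World frame = base frame: x ahead of the robot, y to its left, z up, the work surface at z = 0. Lengths are in mm, angles in rad, forces in N, time in s.
With the tool pointing down it reaches from about 350 to 975 mm from the base axis. Payload 7.1 kg.
Tool frame: the origin (TCP) lies on the front face of the gripper's body, between the roots of the fingers; the fingertips stand 80 mm ahead of it and the grasp point (between the pads) lies 61 mm ahead of it; z points along the fingers, y is the line along which they close (so a half turn about z gives the same grasp; the last joint's range is limited). The gripper opens to 88 mm and grips with 3 to 60 N. Pads are 20 mm wide; open, the fingers measure 115 mm over their backs; the gripper's body (75 mm by 178 mm) begins 61 mm behind the grasp point.
Start: joints at [-1.149, 0.423, 1.63, -0, 1.089, -0.019], TCP at [266.679, -565.232, 302.675] pointing down, gripper open.
Joint ranges: [-3, 3], [-0.9, 2.11], [0.09, 2.58], [-1.31, 4.45], [0.11, 2.69], [-2.54, 2.54]. Speed limits (rad/s): [2.39, 2.39, 3.01, 3.14, 3.14, 3.14].

## Interface

Orientations are given as a rotation vector (axis times angle).
In Python, from workcell import readout, vision, close_job gives the robot as it stands.
- The arm moves only by the tool servo_tool, never from a script. Its argument "plan" is a list that holds one entry, the list of rows, each a list of 7 numbers: the gripper command: -1 is fully open, 1 is shut, values between are in proportion, then the shift along the world's x, y, z in units of 40 mm (1.0 is 40 mm), then the turn, a rotation vector about the world's x, y, z in units of 5 degrees (1.0 is 5 degrees). A call has 1 to 5 rows; each row shifts and turns the commanded pose from where the row before left it; what a row does not reach is not made up. A row lasts 1/12 s, in which the tool goes at most 41.7 mm and 7.16 degrees, less where a joint would pass 70% of its speed; a pose out of reach is approached as far as the arm can. A call is refused whole if a number of a shift passes 1 or a number of a turn 1, either way. A call with a gripper value outside its range is refused whole. The fingers move at their own pace and stop on an object; the grip force is fixed at half the most. Time passes only in rows, so rows that do not move let the fingers close. It gives the time, the measured TCP pose, the force, the opening and the grip force at its end, in the units of the state.
- readout.get_obs(): the state, without advancing time (a new reading comes with each control period).
- vision.get_image(name): name is "scene" or "side" or "wrist"; returns the picture (420x560x3 uint8, red, green, blue); there is no depth.
- vision.camera_params(name): a dict with "fx", "fy", "cx", "cy" (pixels), "rvec" (rotation vector, rad) and "tvec" (3), from world to camera coordinates, as OpenCV has them; the wrist camera has in their place "hand_eye" (4x4, takes a point from camera to tool coordinates, whose origin is the TCP and whose axes are the flange's). Camera axes: x right, y down, z forward; pixel columns grow to the right and rows downward; lengths in mm; the calibration is good to about 2 mm. A picture is of the moment at which its call begins: read the wrist's pose just before it. camera_params takes no time and is no camera call.
- close_job(): hands the job in; it is judged then, once.
The state is a dict: "t": time; "qpos": joint angles; "qvel": joint speeds; "joint_torque": joint torques, N m; "ee_pos": TCP position; "orientation": TCP orientation; "ft_force": force on the tool from outside, world axes, zero at the start; "moment": the same for the moment, N m; "width": finger opening in mm; "grasp_force": force on a finger pad.
Only numpy, scipy, OpenCV 4.12 (cv2) and the standard library are available. Lean on these libraries where they do the work, as an engineer would, in place of code of your own. Each camera call takes 0.05 s, during which the arm holds its last target. There are 200 camera calls.

## Working session

There is one attempt and no reset: what is moved stays moved. The work goes in short steps, Python scripts to look and compute and a tool call to move; the robot and the scene stay as the last step left them, time stands still between calls to the robot, and variables do not carry over. Pictures are saved under pics/ and viewed, at most 11 in all, crops included, and the job is handed in when it is done.

Besides the shell and the picture viewer there is one more tool, called after "Request:" in YAML: its name, and indented under it one key for each argument. servo_tool: Moves the arm, as the interface text tells. Its arguments: {"type":"object","properties":{"plan":{"type":"array"}},"required":["plan"]}

```bash
mkdir -p pics
cat > h.py <<'E'
import numpy as np, cv2
from workcell import readout, vision, close_job
def img(n): return vision.get_image(n)
def save(im,p,s=1): cv2.imwrite(p,cv2.cvtColor(cv2.resize(im,None,fx=s,fy=s),cv2.COLOR_RGB2BGR))
def cam(n,obs=None):
    p=vision.camera_params(n); K=np.array([[p['fx'],0,p['cx']],[0,p['fy'],p['cy']],[0,0,1.]])
    if 'hand_eye' in p:
        o=obs; T=np.eye(4); T[:3,:3]=cv2.Rodrigues(np.array(o['orientation'],float))[0]; T[:3,3]=o['ee_pos']
        M=np.linalg.inv(T@np.array(p['hand_eye']))
    else:
        M=np.eye(4); M[:3,:3]=cv2.Rodrigues(np.array(p['rvec'],float))[0]; M[:3,3]=np.array(p['tvec']).ravel()
    return K,M
def ray(n,uv,z,obs=None):
    K,M=cam(n,obs); uv=np.atleast_2d(np.array(uv,float))
    d=(np.linalg.inv(K)@np.c_[uv,np.ones(len(uv))].T).T@M[:3,:3]; c=-M[:3,:3].T@M[:3,3]
    return c+d*((z-c[2])/d[:,2])[:,None]
def proj(n,P,obs=None):
    K,M=cam(n,obs); P=np.atleast_2d(P); q=(M[:3,:3]@P.T).T+M[:3,3]; q=(K@q.T).T; return q[:,:2]/q[:,2:]
E
python3 - <<'E'
from h import *
o=readout.get_obs(); print({k:np.round(v,3) for k,v in o.items()})
a=img('scene');b=img('side')
np.save('scene0.npy',a);np.save('side0.npy',b)
save(a,'pics/scene0.png',1.4);save(b,'pics/side0.png',1.4)
for n in('scene','side'): K,M=cam(n);print(n,(-M[:3,:3].T@M[:3,3]).round(),K[0,0],M[:3,:3].round(2).tolist())
print(vision.camera_params('wrist'))
E
```

```text
{'t': np.float64(0.0), 'qpos': array([-1.149,  0.424,  1.631, -0.   ,  1.089, -0.019]), 'qvel': array([ 0.001,  0.   ,  0.   , -0.   ,  0.001,  0.001]), 'joint_torque': array([ 0.0000e+00, -5.4463e+01, -2.7366e+01,  6.4000e-02,  2.3000e-02,
       -0.0000e+00]), 'ee_pos': array([ 266.517, -564.846,  301.889]), 'orientation': array([-3.064, -0.686,  0.   ]), 'ft_force': array([-0.008, -0.173, -0.345]), 'moment': array([-0.023,  0.001, -0.039]), 'grasp_force': np.float64(0.0), 'width': np.float64(87.583)}
scene [-226.  807.  937.] 482.53054257275016 [[-0.75, -0.67, -0.01], [-0.41, 0.47, -0.78], [0.53, -0.58, -0.62]]
side [ 50. 877. 912.] 489.5865196013495 [[-0.89, -0.46, -0.0], [-0.29, 0.57, -0.77], [0.35, -0.68, -0.64]]
{'fx': 293.5876806119617, 'fy': 293.5876806119617, 'cx': 281.9805478404368, 'cy': 207.0034504836041, 'hand_eye': array([[ 4.55134057e-04, -9.51885215e-01, -3.06454451e-01,
         8.55227056e+01],
       [ 9.99999776e-01,  2.82625789e-04,  6.07289745e-04,
        -7.15089074e-01],
       [-4.91458198e-04, -3.06454658e-01,  9.51885130e-01,
        -8.07995377e+01],
       [ 0.00000000e+00,  0.00000000e+00,  0.00000000e+00,
         1.00000000e+00]])}
```

View pics/scene0.png

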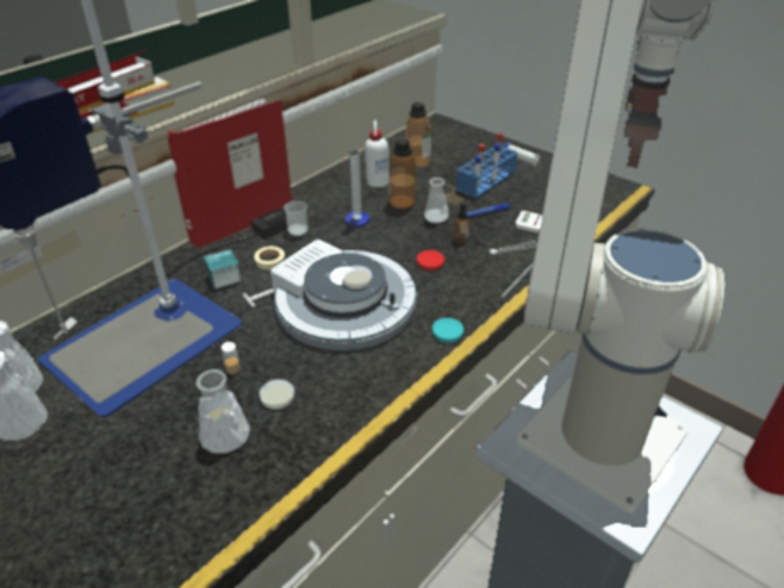

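View pics/side0.png

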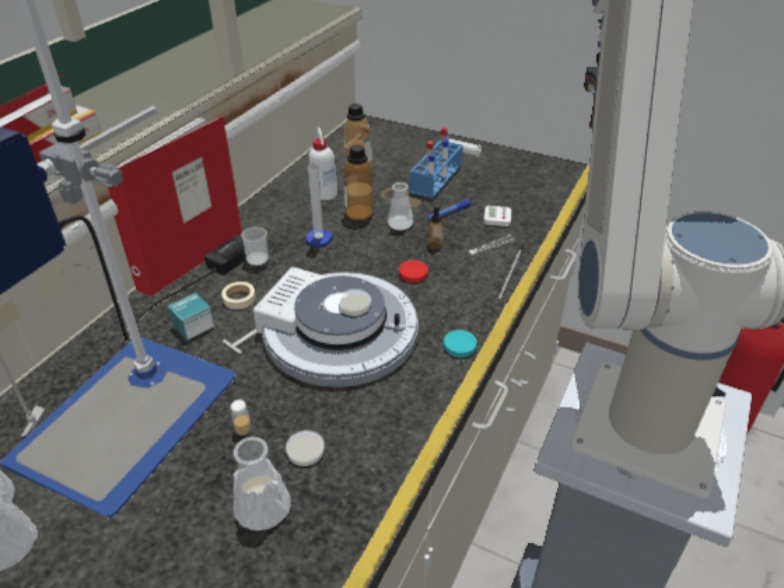

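The scene view (784 px wide) shows the light base at about (345,297), the tan dish on the stage at (357,277) and the black lever pin at (392,299). Look-alikes are the spare dish on the bench (277,393), the red one (430,260) and the turquoise one (447,330). By the description I choose the one on the stage. Next I get rough positions from both views.

Run:
```python
from h import *
def show(n,l):
    for k,(u,v,z) in l.items(): print(n,k,ray(n,[u/1.4,v/1.4],z)[0].round(0))
show('scene',dict(stagecentre=(345,278,75),dish=(357,277,90),pin=(392,295,68),foot=(346,297,34),ind=(462,240,0),spare=(277,393,10),vial=(231,370,0),footL=(276,297,34),footR=(416,297,34)))
show('side',dict(stagecentre=(341,306,75),dish=(355,302,90),pin=(397,316,68),foot=(342,325,34),ind=(435,246,0),spare=(305,448,10),vial=(242,430,0)))
# stage contour: dark ellipse fit inside drum white, per view: window white
for n in('scene','side'):
    im=np.load(n+'0.npy'); hsv=cv2.cvtColor(im,cv2.COLOR_RGB2HSV)
    m=((hsv[...,2]>225)).astype(np.uint8)
    for c in cv2.findContours(m,cv2.RETR_EXTERNAL,cv2.CHAIN_APPROX_NONE)[0]:
        if cv2.contourArea(c)>20: print(n,'white',cv2.boundingRect(c),cv2.contourArea(c))
```

```text
scene stagecentre [576.  40.  75.]
scene dish [546.  35.  90.]
scene pin [471.  11.  68.]
scene foot [567.  48.  34.]
scene ind [ 536. -320.    0.]
scene spare [491. 311.  10.]
scene vial [611. 324.   0.]
scene footL [679. 145.  34.]
scene footR [456. -48.  34.]
side stagecentre [576.  40.  75.]
side dish [549.  34.  90.]
side pin [473.  11.  68.]
side foot [572.  47.  34.]
side ind [ 537. -316.    0.]
side spare [491. 312.  10.]
side vial [611. 322.   0.]
scene white (432, 284, 83, 111) 2888.0
scene white (373, 270, 17, 21) 141.0
scene white (159, 245, 8, 6) 28.0
scene white (251, 231, 22, 10) 62.5
scene white (274, 220, 17, 14) 63.5
scene white (198, 207, 50, 34) 272.0
scene white (288, 205, 8, 15) 66.0
scene white (236, 191, 17, 12) 98.5
scene white (500, 189, 12, 23) 99.0
scene white (260, 181, 32, 19) 94.5
scene white (484, 180, 21, 23) 35.5
scene white (424, 175, 6, 17) 61.0
scene white (195, 172, 48, 32) 527.5
scene white (433, 169, 11, 24) 21.0
scene white (369, 152, 18, 11) 61.0
scene white (51, 56, 22, 9) 20.5
side white (166, 287, 9, 6) 30.5
side white (493, 275, 43, 107) 1921.5
side white (400, 268, 14, 24) 137.5
side white (260, 249, 23, 14) 43.0
side white (190, 236, 69, 30) 284.0
side white (282, 234, 14, 16) 46.5
side white (289, 217, 8, 15) 35.5
side white (232, 210, 15, 13) 102.0
side white (251, 196, 35, 15) 58.5
side white (183, 192, 49, 36) 657.5
side white (347, 148, 12, 9) 22.0
```

Request:
servo_tool:
  plan:
    - [[1,0.4,0.76,0.05,0,0,0],[1,0.4,0.76,0.05,0,0,0],[1,0.4,0.76,0.05,0,0,0],[1,0.4,0.76,0.05,0,0,0],[1,0.4,0.76,0.05,0,0,0]]

```text
t: 0.52
ee_pos: [346.9, -411.7, 312.4]
orientation: [-3.065, -0.686, 0.0]
ft_force: [-0.6, 0.0, 0.2]
width: 57.9
grasp_force: 0.0
```

Request:
servo_tool:
  plan:
    - [[1,0.4,0.76,0.05,0,0,0],[1,0.4,0.76,0.05,0,0,0],[1,0.4,0.76,0.05,0,0,0],[1,0.4,0.76,0.05,0,0,0],[1,0.4,0.76,0.05,0,0,0]]

```text
t: 0.93
ee_pos: [427.0, -259.6, 322.6]
orientation: [-3.065, -0.686, 0.0]
ft_force: [-0.2, 0.7, 0.4]
width: 24.9
grasp_force: 0.0
```

Request:
servo_tool:
  plan:
    - [[1,0.4,0.76,0.05,0,0,0],[1,0.4,0.76,0.05,0,0,0],[1,0.4,0.76,0.05,0,0,0],[1,0.4,0.76,0.05,0,0,0],[1,0.4,0.76,0.05,0,0,0]]

```text
t: 1.35
ee_pos: [507.0, -107.5, 332.6]
orientation: [-3.065, -0.687, 0.001]
ft_force: [-0.2, -0.7, 0.6]
width: 0.5
grasp_force: 0.0
```

Request:
servo_tool:
  plan:
    - [[1,0.4,0.76,0.05,0,0,0],[1,0.4,0.76,0.05,0,0,0],[1,0.4,0.76,0.05,0,0,0],[1,0.4,0.76,0.05,0,0,0],[1,0,0,0,0,0,0]]

```text
t: 1.77
ee_pos: [572.9, 16.7, 340.9]
orientation: [-3.063, -0.692, -0.003]
ft_force: [0.6, 0.2, 0.5]
width: 0.7
grasp_force: 0.0
```

Run:
```python
from h import *
import pickle
o=readout.get_obs(); a=img('wrist'); pickle.dump((o,a),open('w1.pkl','wb')); save(a,'pics/w1.png',1.4)
print(o['t'],o['ee_pos'].round(1),o['orientation'].round(3),o['width'],o['ft_force'].round(2))
```

```text
1.7667 [572.9  16.7 340.9] [-3.063e+00 -6.920e-01 -3.000e-03] 0.7102984958826807 [0.62 0.16 0.45]
```

View pics/w1.png

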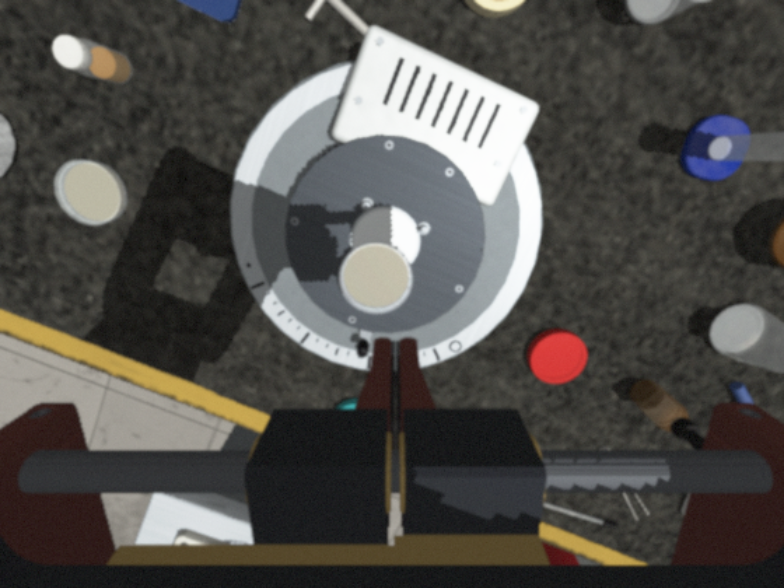

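The wrist view (784 px wide) shows:
- The window is at (387,240) and the tan dish at (376,277) in front of it.
- The stop pins are at (368,203) and (424,228).
- The lever pin is at (362,346), the small dot at (248,264) and the large circle at (456,345).
- The second long mark is near (305,338).
- The red look-alike is at (557,357), the turquoise one at (348,406) and the spare dish at (90,192).

Next I fit the base axis, the yaw and the dish.

```bash
cat > meas.py <<'E'
from h import *
import pickle
from scipy.optimize import least_squares
def fitc(P,R):
    f=lambda x:np.hypot(*(P-x).T)-R
    r=least_squares(f,P.mean(0),loss='soft_l1',f_scale=2); return r.x,f(r.x)
def foot(o,a,c0):
    g=cv2.cvtColor(a,cv2.COLOR_RGB2GRAY).astype(np.float32); P=[]
    for th in np.radians(np.arange(0,360,3)):
        rs=np.arange(138,166,.5); X=np.c_[c0[0]+rs*np.cos(th),c0[1]+rs*np.sin(th),np.full(len(rs),34)]
        uv=proj('wrist',X,o).astype(np.float32); v=cv2.remap(g,uv[:,:1],uv[:,1:],1)[:,0]
        d=v[:-6]-v[6:]; i=d.argmax()
        if d[i]>70 and uv[i,1]<285: P.append(X[i+3,:2])
    return np.array(P)
def dish(o,a):
    hsv=cv2.cvtColor(a,cv2.COLOR_RGB2HSV); m=cv2.inRange(hsv,(10,25,110),(35,120,255))
    for c in cv2.findContours(m,cv2.RETR_EXTERNAL,cv2.CHAIN_APPROX_NONE)[0]:
        if cv2.contourArea(c)>700:
            p=ray('wrist',c[:,0],90,o)[:,:2]; ctr,r=cv2.minEnclosingCircle(p.astype(np.float32))
            yield cv2.fitEllipse(c)[0],ray('wrist',cv2.fitEllipse(c)[0],88,o)[0,:2],r
E
python3 - <<'E'
from meas import *
o,a=pickle.load(open('w1.pkl','rb'))
c=np.array([574,42.])
for _ in range(3): P=foot(o,a,c); c,r=fitc(P,152)
print('axis',c,len(P),np.abs(r).mean(), 'ws cam', )
for d in dish(o,a): print('dish',d)
L=dict(window=(387,240,75),pinL=(368,203,85),pinR=(424,228,85),dot=(248,264,34),circ=(456,345,34),lever=(362,344,68),s2=(305,338,34),dish=(376,276,90))
for k,(u,v,z) in L.items():
    q=ray('wrist',[u/1.4,v/1.4],z,o)[0,:2]; e=q-c; print(k,q.round(1),np.hypot(*e).round(1),np.degrees(np.arctan2(e[1],e[0])).round(1)%360)
g=cv2.cvtColor(a,cv2.COLOR_RGB2GRAY).astype(np.float32)
th=np.arange(140,270,1.)
for r in (133,137,141,):
    X=np.c_[c[0]+r*np.cos(np.radians(th)),c[1]+r*np.sin(np.radians(th)),0*th+34]
    uv=proj('wrist',X,o).astype(np.float32); v=cv2.remap(g,uv[:,:1],uv[:,1:],1)[:,0]
    print(r,' '.join(f'{int(x)}' for x in v))
E
```

```text
axis [589.95578378  36.1646012 ] 89 4.368100699012249 ws cam
dish ((268.3138732910156, 196.7053985595703), array([557.96562422,  28.18825912]), 25.924301147460938)
dish ((65.47875213623047, 136.57644653320312), array([524.0643979, 260.1106604]), 21.317792892456055)
window [587.   31.5] 5.5 237.9
pinL [609.5  58.8] 29.9 49.2
pinR [610.9   9. ] 34.3 307.7
dot [500.2 140.7] 137.8 130.6
circ [511.  -82.3] 142.4 236.3
lever [485.9  10.2] 107.3 194.0
s2 [451.1  61.7] 141.2 169.6
dish [558.2  27.8] 32.9 194.7
133 56 93 106 109 134 174 218 223 221 199 183 213 219 220 199 170 212 221 218 199 198 218 219 217 204 210 219 220 214 184 198 215 217 214 203 212 215 216 212 204 212 213 212 207 198 207 211 217 207 203 214 209 161 65 35 42 57 125 176 149 68 36 39 36 38 35 36 36 39 66 65 47 39 36 35 36 35 37 36 60 149 208 210 210 211 208 206 194 205 213 216 221 222 221 224 220 215 215 220 218 222 226 227 228 228 227 229 228 228 230 233 235 235 235 236 235 237 235 235 237 239 239 241 240 242 243 244 244 244 245
137 48 93 104 106 110 155 215 221 222 215 205 218 219 218 173 161 215 220 220 199 197 222 221 
[... 205 characters left out ...]
189 224 198 216 229 229 199 135 203 231 232 233 231 226 190 167 170 179 218 232 233 233 234 233 233 234 236 237 238 237 238 236 236 237 237 238 239 240 240 241 241 241 242 242 242 243 243 244 245 245
141 56 98 106 106 108 112 165 216 222 221 221 220 220 218 202 196 218 220 221 220 219 222 223 222 221 219 221 219 203 121 167 219 222 223 220 220 223 223 222 218 222 223 224 196 156 213 223 227 223 216 226 227 226 222 214 214 225 207 111 91 48 37 35 38 35 32 36 33 32 61 54 29 33 36 37 36 37 35 36 93 204 226 218 225 229 230 205 120 196 231 231 231 228 192 185 224 227 208 177 224 232 231 233 234 236 236 236 235 234 235 236 237 236 238 238 238 239 239 239 240 240 241 241 242 243 243 243 245 245 245
```

Run:
```python
from meas import *
for i in range(2): img('side')
o=readout.get_obs(); a=img('wrist'); pickle.dump((o,a),open('w2.pkl','wb'))
o2=readout.get_obs();print(o['ee_pos'],o2['ee_pos'],o['orientation'],np.abs(o['qvel']).max())
o1,a1=pickle.load(open('w1.pkl','rb'))
print(cv2.phaseCorrelate(a1[...,1].astype(float),a[...,1].astype(float)))
c=np.array([576,40.])
for _ in range(4): P=foot(o,a,c); c,r=fitc(P,152)
print('axis',c,len(P),np.abs(r).mean())
e=P-c; print(np.c_[np.degrees(np.arctan2(e[:,1],e[:,0])),r][::4].round(1).tolist())
for d in dish(o,a): print('dish',d)
# red / turquoise dish cross-check among cameras
for n,im in(('scene',np.load('scene0.npy')),('side',np.load('side0.npy')),('wrist',a)):
    hsv=cv2.cvtColor(im,cv2.COLOR_RGB2HSV)
    m=cv2.inRange(hsv,(0,170,120),(6,255,255))
    if n!='wrist': m[:170]=0
    cs=[c for c in cv2.findContours(m,cv2.RETR_EXTERNAL,cv2.CHAIN_APPROX_NONE)[0] if 100<cv2.contourArea(c)<4000]
    for k in cs: q=cv2.fitEllipse(k)[0]; print(n,'red',q,ray(n,q,12,o)[0].round(1))
    if n!='wrist':
      cs=[c for c in cv2.findContours(cv2.inRange(hsv,(8,20,150),(35,120,255)),cv2.RETR_EXTERNAL,cv2.CHAIN_APPROX_NONE)[0] if 100<cv2.contourArea(c)<4000]
      for k in cs:
        q=cv2.fitEllipse(k)[0]; w=ray(n,q,88,o)[0]
        if abs(w[0]-550)<60 and abs(w[1]-40)<60: print(n,'tan',q,w.round(1))
```

```text
[570.18158193  12.41704652 340.0922281 ] [570.00434473  11.80873176 340.1429547 ] [ 3.06521821e+00  6.88489613e-01 -2.23864681e-03] 0.02604915405587464
((0.42658522475454674, -0.7511889041016957), 0.21977490904920194)
axis [590.14058144  35.90544208] 92 4.445035590907922
[[-0.0, -1.0], [12.0, 1.0], [24.0, 9.5], [42.0, -11.0], [54.0, -10.6], [66.0, -10.1], [78.0, -9.1], [90.0, -8.1], [150.0, -2.6], [162.0, -1.5], [174.0, -1.0], [-174.0, -0.5], [-138.0, 0.5], [-126.0, 0.1], [-114.0, -0.9], [-102.0, -1.4], [-90.0, -2.4], [-78.0, -3.4], [-66.0, -4.4], [-54.0, -5.4], [-42.0, -6.9], [-30.0, 3.6], [-12.0, 4.0]]
dish ((265.7855529785156, 192.72377014160156), array([557.81582382,  28.23204263]), 25.939449310302734)
dish ((61.953697204589844, 133.1961212158203), array([523.52599727, 259.16057016]), 21.2945499420166)
scene red (307.089111328125, 184.97096252441406) [ 536.1 -195.9   12. ]
side red (294.8097229003906, 193.1050567626953) [ 537.1 -195.9   12. ]
wrist red (397.3240051269531, 251.5972137451172) [ 538.6 -198.3   12. ]
```

Run:
```python
from meas import *
o,a=pickle.load(open('w2.pkl','rb'))
# tan dish contours in fixed views near expected pixel
pts={}
for n,u0,v0 in(('scene',255,198),('side',254,216)):
    im=np.load(n+'0.npy'); crop=im[v0-45:v0+65,u0-75:u0+75]
    pts[n]=crop
    hsv=cv2.cvtColor(im,cv2.COLOR_RGB2HSV)
    print(n,hsv[v0,u0],hsv[v0,u0-12],hsv[v0+12,u0])
w=a[60:270,150:410]
can=np.zeros((600,800,3),np.uint8)
s=cv2.resize(pts['scene'],(400,293),interpolation=cv2.INTER_CUBIC);t=cv2.resize(pts['side'],(400,293),interpolation=cv2.INTER_CUBIC)
can[:293,:400]=s;can[300:593,:400]=t
can[:323,400:]=cv2.resize(w,(400,323),interpolation=cv2.INTER_CUBIC)
save(can,'pics/crops.png')
```

```text
scene [ 34  20 203] [ 90   3 254] [102  39 118]
side [ 30  15 192] [101   9 230] [105  36 128]
```

View pics/crops.png

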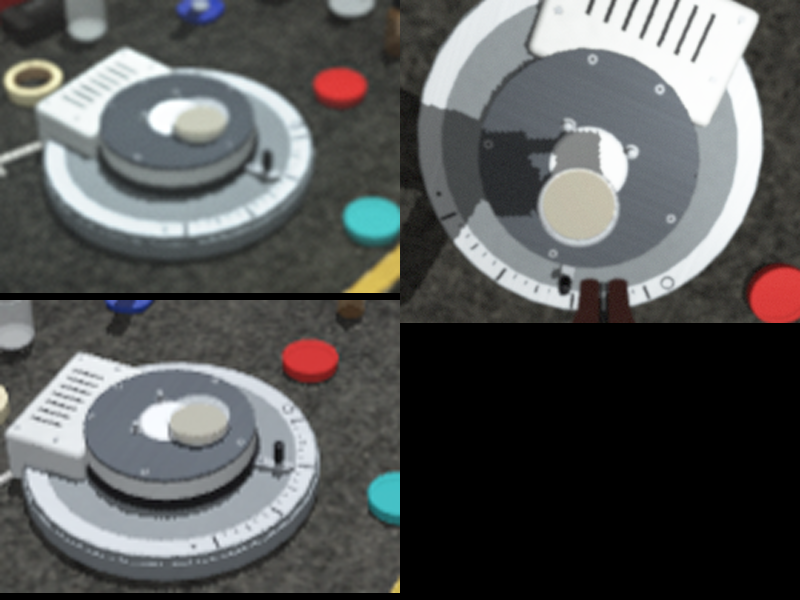

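The crops show the tan dish on the stage in front of the window in all three views, the black lever pin at scene crop (267,152) and side crop (280,443), and the stage ellipse clearly. Next I triangulate these points.

Run:
```python
from meas import *
o,a=pickle.load(open('w2.pkl','rb'))
k=2.667
S=lambda x,y:(180+x/k,153+y/k)
D=lambda x,y:(179+x/k,171+(y-300)/k)
W=lambda x,y:(150+(x-400)/1.538,60+y/1.538)
T={'stage75':(S(178,121),D(171,425),W(589,158),75),'dish89':(S(201,118),D(199,419),W(578,206),89),'pin68':(S(267,151),D(280,442),W(566,278),68),'red15':(S(341,84),D(311,357),(397.3,251.6),12)}
C=[cam('scene'),cam('side'),cam('wrist',o)]
for n,(s,d,w,z) in T.items():
    print(n,*[ray(c,u,z,o)[0,:2].round(1) for c,u in(('scene',s),('side',d),('wrist',w))])
    def tri(ix):
        A=[]
        for i in ix:
            K,M=C[i]; Pm=K@M[:3]; u,v=(s,d,w)[i]; A+= [u*Pm[2]-Pm[0],v*Pm[2]-Pm[1]]
        A=np.array(A); A/=np.linalg.norm(A[:,:3],axis=1)[:,None]; return np.linalg.lstsq(A[:,:3],-A[:,3],rcond=None)[0].round(1)
    print('   tri all',tri([0,1,2]),'scene+wrist',tri([0,2]))
```

```text
stage75 [576.   38.4] [578.8  38.4] [591.3  34.9]
   tri all [586.4  31.2  65.4] scene+wrist [587.5  31.9  64.4]
dish89 [547.9  30.9] [550.1  32.1] [556.7  27.7]
   tri all [554.   26.2  82.8] scene+wrist [554.2  26.3  82.6]
pin68 [474.3   7.4] [474.6   5.3] [488.6   9.3]
   tri all [480.3   3.3  61.2] scene+wrist [482.    4.7  59.8]
red15 [ 535.9 -199.5] [ 536.5 -200.3] [ 538.6 -198.3]
   tri all [ 537.3 -200.7   10.4] scene+wrist [ 537.6 -200.6    9.8]
```

Run:
```python
from meas import *
o,a=pickle.load(open('w2.pkl','rb'))
R=cv2.Rodrigues(o['orientation'])[0]
for t in [(10,0,80),(-10,0,80),(0,13,80)]: print(t,proj('wrist',R@np.array(t,float)+o['ee_pos'],o)*1.4)
print('spare',ray('wrist',(61.95,133.2),12,o)[0])
for n,u in(('scene',(277/1.4,390/1.4)),('side',(305/1.4,446/1.4))): print(n,ray(n,u,14)[0])
print(proj('wrist',[[536,-196,12],[492,309,12],[578,38.4,75],[549,31.5,89],[474.5,6.5,68]],o)*1.4)
```

```text
(10, 0, 80) [[396.17942511 342.55035364]]
(-10, 0, 80) [[396.11166593 383.69167665]]
(0, 13, 80) [[425.94877406 363.47779881]]
spare [495.25166548 307.00921024  12.        ]
scene [493.68755826 307.83574582  14.        ]
side [490.92518212 311.09419471  14.        ]
[[553.1737914  353.35979326]
 [ 83.93046274 188.69744539]
 [371.80261408 240.15711654]
 [364.16493165 277.67877077]
 [357.8057808  350.59372496]]
```

Request:
servo_tool:
  plan:
    - [[1,-0.75,0,0,0,0,0],[1,-0.75,0,0,0,0,0],[1,-0.75,0,0,0,0,0],[1,0,0,0,0,0,0],[1,0,0,0,0,0,0]]

```text
t: 2.38
ee_pos: [479.2, 11.2, 340.9]
orientation: [3.066, 0.684, -0.0]
ft_force: [0.5, -0.1, 0.8]
width: 0.1
grasp_force: 0.0
```

Run:
```python
from meas import *
img('side');o=readout.get_obs(); a=img('wrist'); pickle.dump((o,a),open('w3.pkl','wb'))
print(o['t'],o['ee_pos'],o['orientation'])
can=np.zeros((420,560,3),np.uint8); can=a
save(can,'pics/w3.png',1.42)
for d in dish(o,a): print('dish',d)
```

```text
2.4333 [480.54045478  11.37976798 341.150804  ] [3.06578564e+00 6.84175925e-01 1.90968908e-03]
dish ((297.9728698730469, 122.55252075195312), array([555.99085789,  27.91704625]), 26.590864181518555)
dish ((76.68172454833984, 69.47126770019531), array([505.80026781, 259.15017197]), 21.38377571105957)
```

View pics/w3.png

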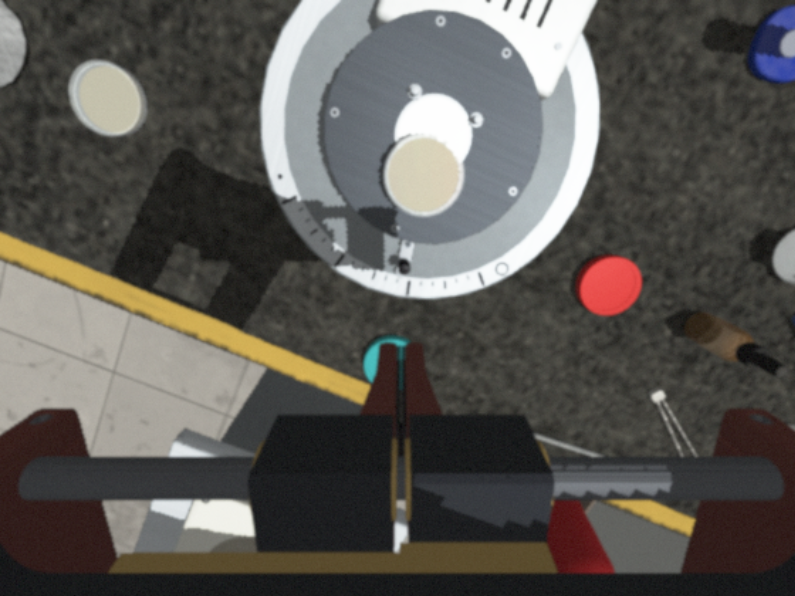

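View w3 (795 px wide) shows the window at (433,131), dish at (423,175), stop pins at (415,91) and (476,119), lever pin at (404,267), dot at (280,177) and circle at (502,269). The long marks are at (289,199), (340,258), (408,287) and (482,279), so the second from the closed end is at (340,258).

Run:
```python
from meas import *
o,a=pickle.load(open('w3.pkl','rb'))
L=dict(window=(433,131,75),pinL=(415,91,85),pinR=(476,119,85),dot=(280,177,34),m1=(289,199,34),m2=(340,258,34),m3=(408,287,34),m4=(482,279,34),circ=(502,269,34),lever=(404,265,68),dish=(423,174,90))
Q={k:ray('wrist',[u/1.42,v/1.42],z,o)[0,:2] for k,(u,v,z) in L.items()}
P=np.array([Q[k] for k in('m1','m2','m3','m4')])
r=least_squares(lambda x:(np.c_[x[0]+137.5*np.cos(x[2]+np.radians([135,165,195,225])),x[1]+137.5*np.sin(x[2]+np.radians([135,165,195,225]))]-P).ravel(),[585,35,0]).x
print('marks fit axis',r[:2],'yaw',np.degrees(r[2]))
Pp=np.array([Q['pinL'],Q['pinR']]); d=Pp[0]-Pp[1]; yaw=np.arctan2(-d[0],d[1]); print('pins sep',np.hypot(*d),'yaw',np.degrees(yaw),'axis',Pp.mean(0)-23.4*np.array([np.cos(yaw),np.sin(yaw)]))
c=r[:2]
for k,q in Q.items():
    e=q-c; print(k,q.round(1),np.hypot(*e).round(1),(np.degrees(np.arctan2(e[1],e[0])-r[2])%360).round(1))
```

```text
marks fit axis [586.00956169  31.81891832] yaw 2.237858693118308
pins sep 49.65202085660887 yaw 2.6520166022906317 axis [583.84779314  33.07973907]
window [588.1  34.3] 3.2 48.7
pinL [606.1  59. ] 33.8 51.3
pinR [608.4   9.4] 31.7 312.6
dot [498.8 139.6] 138.6 126.7
m1 [484.1 125.5] 138.4 135.2
m2 [453.2  62.3] 136.3 164.8
m3 [454.7  -8.6] 137.4 194.9
m4 [492.4 -69.9] 138.3 225.1
circ [509.3 -82.5] 137.7 233.9
lever [480.3   8.2] 108.3 190.4
dish [556.   28.1] 30.3 184.8
```

Axis ≈ (586, 32.5), yaw ≈ 2.3°, iris ≈ 55°, dish at (556, 28). The radii and mark angles agree with the description. I push the dish first, with the fingers closed and the tool squared to the base.

Request:
servo_tool:
  plan:
    - [[1,0.07,0.08,-0.7,0,0,-0.91],[1,0.07,0.08,-0.7,0,0,-0.91],[1,0.07,0.08,-0.7,0,0,-0.91],[1,0.07,0.08,-0.7,0,0,-0.91],[1,0.07,0.08,-0.7,0,0,-0.91]]

```text
t: 2.9
ee_pos: [496.1, 28.1, 199.4]
orientation: [-3.141, -0.061, -0.002]
ft_force: [-0.5, -0.3, -0.2]
width: 0.7
grasp_force: 0.0
```

Request:
servo_tool:
  plan:
    - [[1,0,0,-0.3,0,0,0],[1,0,0,-0.3,0,0,0],[1,0,0,0,0,0,0],[1,0,0,0,0,0,0],[1,0,0,0,0,0,0]]

```text
t: 3.32
ee_pos: [495.6, 28.2, 177.1]
orientation: [-3.141, -0.068, -0.001]
ft_force: [0.3, 0.5, 0.4]
width: 0.7
grasp_force: 0.0
```

Request:
servo_tool:
  plan:
    - [[1,0,0,-0.22,0,0,0],[1,0,0,-0.2,0,0,0],[1,0,0,0,0,0,0],[1,0,0,0,0,0,0]]

```text
t: 3.65
ee_pos: [494.4, 28.3, 159.5]
orientation: [3.141, 0.069, -0.001]
ft_force: [-0.1, 0.0, -0.3]
width: 0.3
grasp_force: 0.0
```

Run:
```python
from meas import *
o=readout.get_obs(); a=img('wrist'); pickle.dump((o,a),open('w4.pkl','wb'))
print(o['ee_pos'],o['ft_force'])
save(a,'pics/w4.png',1.42)
for d in dish(o,a): print('dish',d)
```

```text
[494.39929583  28.31494872 159.52835799] [-0.06855294  0.00231099 -0.25800687]
dish ((290.28948974609375, 156.7128448486328), array([557.90832575,  27.65497336]), 25.95539665222168)
```

View pics/w4.png

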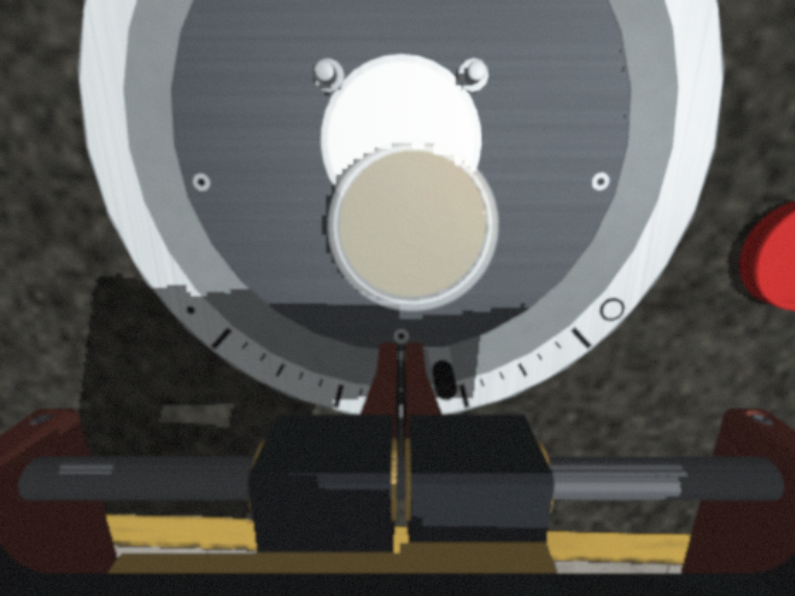

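The close view confirms the tan dish at (413,227) on the stage, about 4 mm right of the window line. The stop pins are at (327,75) and (473,75), and the tool is square to the base. Pushing now.

Request:
servo_tool:
  plan:
    - [[1,0.15,-0.04,0,0,0,0],[1,0.15,0.006,0,0,0,0],[1,0.1,0.004,0,0,0,0],[1,0.06,0.002,0,0,0,0],[1,0.06,0.002,0,0,0,0]]

```text
t: 4.12
ee_pos: [516.0, 27.3, 160.0]
orientation: [-3.141, -0.069, -0.0]
ft_force: [-0.7, 0.9, 0.5]
width: 0.3
grasp_force: 0.2
```

Request:
servo_tool:
  plan:
    - [[1,0.06,0.002,0,0,0,0],[1,0.06,0.002,0,0,0,0],[1,0.06,0.002,0,0,0,0],[1,0.06,0.002,0,0,0,0],[1,0.06,0.002,0,0,0,0]]

```text
t: 4.53
ee_pos: [527.7, 27.7, 159.9]
orientation: [3.141, 0.069, -0.0]
ft_force: [-0.4, 0.1, 0.3]
width: 0.6
grasp_force: 0.1
```

Run:
```python
from meas import *
o=readout.get_obs(); a=img('wrist')
print(o['ee_pos'],o['ft_force'])
for d in dish(o,a): print('dish',d)
```

```text
[527.65975726  27.72465697 159.85986636] [-0.44971018  0.12841071  0.25863664]
dish ((284.5203552246094, 189.44129943847656), array([573.59437225,  29.22024177]), 25.93151092529297)
```

Request:
servo_tool:
  plan:
    - [[1,0.06,0.002,0,0,0,0],[1,0.06,0.002,0,0,0,0],[1,0.04,0.002,0,0,0,0],[1,0.03,0.002,0,0,0,0],[1,0,0,0,0,0,0]]

```text
t: 5.0
ee_pos: [535.4, 28.1, 159.9]
orientation: [-3.141, -0.069, -0.001]
ft_force: [1.0, -1.2, 0.2]
width: 0.4
grasp_force: 0.0
```

Request:
servo_tool:
  plan:
    - [[1,0.025,0.001,0,0,0,0],[1,0.025,0.001,0,0,0,0],[1,0,0,0,0,0,0]]

```text
t: 5.25
ee_pos: [537.3, 28.1, 159.9]
orientation: [3.141, 0.069, 0.0]
ft_force: [0.2, 0.3, -0.2]
width: 0.4
grasp_force: 0.0
```

```bash
cat > chk.py <<'E'
from meas import *
o=readout.get_obs(); a=img('wrist'); pickle.dump((o,a),open('wl.pkl','wb'))
print(o['t'],o['ee_pos'],o['ft_force'])
for d in dish(o,a): print('dish',d)
E
python3 chk.py
```

```text
5.25 [537.26510792  28.12287755 159.89546785] [ 0.16300742  0.2597985  -0.24219828]
dish ((283.583251953125, 189.34251403808594), array([583.24206108,  30.12175974]), 25.77745246887207)
```

Request:
servo_tool:
  plan:
    - [[1,0.025,0.001,0,0,0,0],[1,0.025,0.001,0,0,0,0],[1,0,0,0,0,0,0]]

```text
t: 5.55
ee_pos: [539.3, 28.2, 159.9]
orientation: [-3.141, -0.069, -0.0]
ft_force: [0.8, 0.1, -0.2]
width: 0.8
grasp_force: 0.0
```

Request:
servo_tool:
  plan:
    - [[1,0.025,0.001,0,0,0,0],[1,0,0,0,0,0,0]]

```text
t: 5.72
ee_pos: [540.2, 28.2, 159.9]
orientation: [-3.141, -0.069, -0.0]
ft_force: [0.3, 0.2, 0.3]
width: 0.4
grasp_force: 0.0
```

```bash
python3 chk.py
python3 - <<'E'
from meas import *
o,a=pickle.load(open('wl.pkl','rb')); save(a[:300],'pics/w5.png',1.42)
E
```

```text
5.7167 [540.24535768  28.24882086 159.89567322] [0.32174468 0.18580998 0.25308288]
dish ((283.3050537109375, 189.40304565429688), array([586.17908134,  30.39620733]), 25.8768253326416)
```

View pics/w5.png

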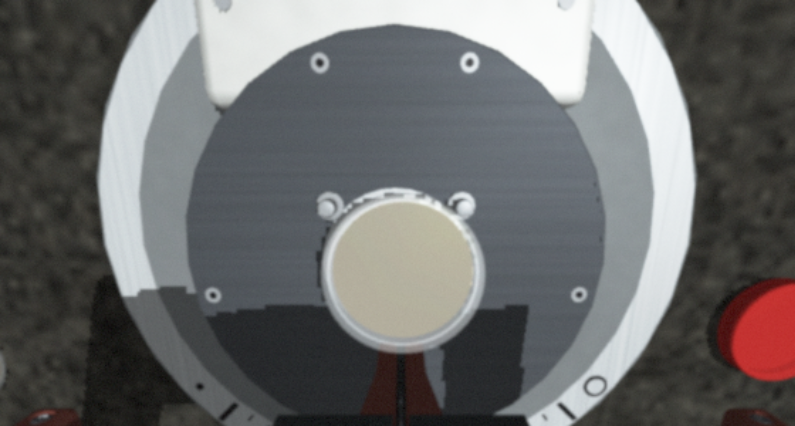

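View w5 shows the dish at (402,270), up against the right pin at (464,206) and about 2 mm short of the left pin at (328,207). I continue in 1 mm steps.

Request:
servo_tool:
  plan:
    - [[1,0.025,0.001,0,0,0,0],[1,0,0,0,0,0,0]]

```text
t: 5.93
ee_pos: [541.0, 28.3, 159.9]
orientation: [-3.141, -0.069, 0.001]
ft_force: [-1.2, -0.1, 0.9]
width: 0.2
grasp_force: 0.3
```

Request:
servo_tool:
  plan:
    - [[1,0.025,0.001,0,0,0,0],[1,0,0,0,0,0,0]]

```text
t: 6.1
ee_pos: [541.4, 28.3, 159.7]
orientation: [-3.141, -0.069, 0.003]
ft_force: [-4.3, -0.2, 3.1]
width: 0.5
grasp_force: 1.9
```

```bash
python3 chk.py
```

```text
6.1 [541.3706925   28.32438817 159.73282457] [-4.32005543 -0.23387046  3.13655304]
dish ((283.3474426269531, 189.8486328125), array([586.97581579,  30.43833373]), 25.806917190551758)
```

The force is 4 N, but the dish still sits about 2 mm right of the pin midline, held by friction. I drag the pushing face left to let it roll home.

Request:
servo_tool:
  plan:
    - [[1,-0.01,0.03,0,0,0,0],[1,0,0.03,0,0,0,0],[1,0,0.03,0,0,0,0],[1,0,0.03,0,0,0,0],[1,0,0,0,0,0,0]]

```text
t: 6.57
ee_pos: [542.2, 33.4, 160.0]
orientation: [-3.141, -0.069, -0.002]
ft_force: [0.5, -0.9, 0.3]
width: 0.6
grasp_force: 0.0
```

```bash
python3 chk.py
```

```text
6.5667 [542.19265342  33.38580412 160.01483432] [ 0.46496789 -0.94002887  0.25518052]
dish ((288.57611083984375, 188.89894104003906), array([588.5605438 ,  32.73479634]), 25.86255645751953)
```

Request:
servo_tool:
  plan:
    - [[1,0.025,0,0,0,0,0],[1,0,0,0,0,0,0]]

```text
t: 6.78
ee_pos: [542.7, 33.1, 159.9]
orientation: [-3.141, -0.069, 0.001]
ft_force: [-1.5, 2.3, 1.2]
width: 0.5
grasp_force: 0.5
```

Request:
servo_tool:
  plan:
    - [[1,0.025,0,0,0,0,0],[1,0,0,0,0,0,0]]

```text
t: 6.95
ee_pos: [543.0, 33.1, 159.7]
orientation: [-3.141, -0.068, 0.003]
ft_force: [-4.5, 0.3, 3.8]
width: 0.5
grasp_force: 2.3
```

```bash
python3 chk.py
python3 - <<'E'
from meas import *
o,a=pickle.load(open('wl.pkl','rb')); save(a[100:260,180:380],'pics/w6.png',3)
E
```

```text
6.95 [542.99317073  33.14534171 159.7470242 ] [-4.48920905  0.29096517  3.7661082 ]
dish ((288.2505798339844, 189.5320281982422), array([588.88578985,  32.6467421 ]), 25.913516998291016)
```

View pics/w6.png

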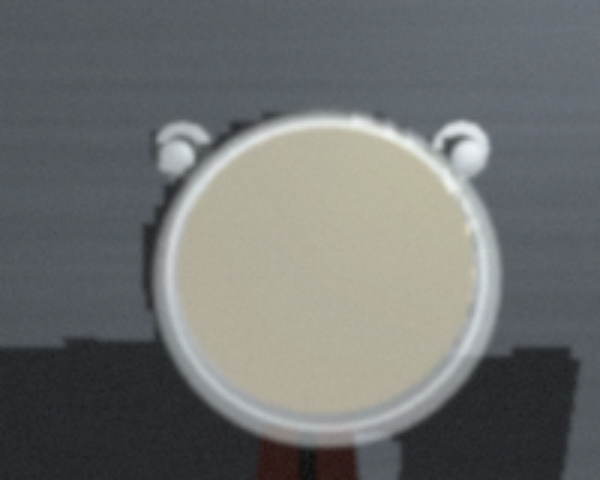

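View w6: the rim spans x 163–490 (centre 326) and the pins are at 177 and 466 (middle 321), so the dish is about 1 mm off. I do one more small drag left, then retreat and lift.

Request:
servo_tool:
  plan:
    - [[1,-0.005,0.03,0,0,0,0],[1,0,0.03,0,0,0,0],[1,0.01,0.02,0,0,0,0],[1,0,0,0,0,0,0]]

```text
t: 7.33
ee_pos: [543.5, 36.2, 159.6]
orientation: [3.14, 0.069, -0.002]
ft_force: [-3.7, -1.9, 1.5]
width: 0.3
grasp_force: 2.1
```

Request:
servo_tool:
  plan:
    - [[1,-0.1,0,0,0,0,0],[1,-0.5,0,0,0,0,0],[1,-0.5,0,0.2,0,0,0],[1,0,0,0.6,0,0,0],[-0.1,0,0,0,0,0,0]]

```text
t: 7.75
ee_pos: [501.2, 36.6, 194.7]
orientation: [-3.14, -0.069, -0.009]
ft_force: [1.6, 0.4, 0.7]
width: 3.9
grasp_force: 0.0
```

```bash
python3 chk.py
python3 - <<'E'
from meas import *
o,a=pickle.load(open('wl.pkl','rb')); save(a,'pics/w7.png',1.42)
E
```

```text
7.75 [501.1676618   36.57496595 194.69080641] [1.59852254 0.44729914 0.69522478]
dish ((10.282097816467285, 206.76319885253906), array([518.64152243, 220.71816055]), 17.63965606689453)
dish ((294.4449157714844, 112.70117950439453), array([587.0936194 ,  33.61666616]), 26.177331924438477)
```

View pics/w7.png

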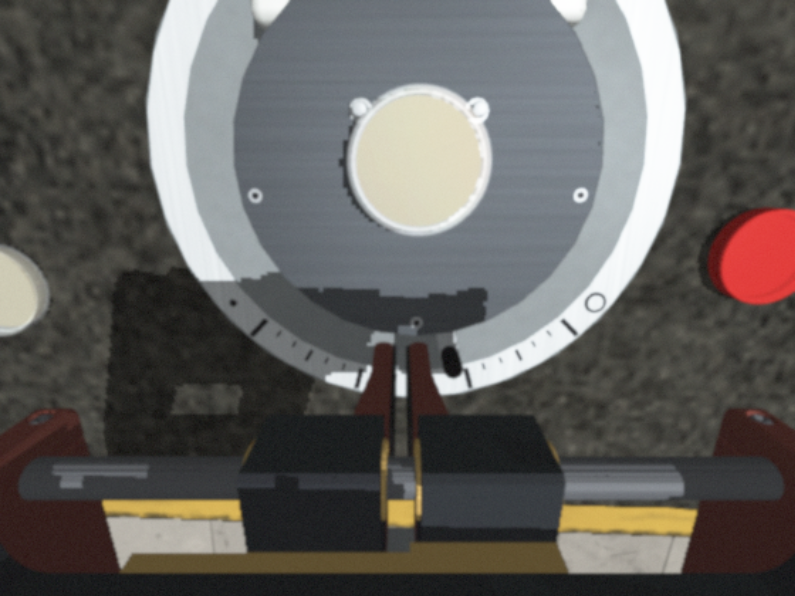

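The dish rim is centred at x ≈ 419 between the pins at 360 and 478, so it is home against both. The lever pin is at (452,362), next to the third long mark. Next I straddle the pin with the fingers open wide, so nothing is gripped.

Request:
servo_tool:
  plan:
    - [[-0.1,-0.2,-0.26,0,0,0,0.78],[-0.1,-0.2,-0.26,0,0,0,0.78],[-0.1,-0.2,-0.26,0,0,0,0.78],[-0.1,0,0,0,0,0,0],[-0.1,0,0,0,0,0,0]]

```text
t: 8.22
ee_pos: [476.4, 5.0, 191.6]
orientation: [-3.118, -0.383, -0.001]
ft_force: [0.3, -0.1, 0.0]
width: 41.0
grasp_force: 0.0
```

```bash
cat > lev.py <<'E'
from meas import *
import sys
o=readout.get_obs(); a=img('wrist'); pickle.dump((o,a),open('wl.pkl','wb'))
c=np.array([587,33.]); yaw=2.4
e=o['ee_pos'][:2]-c; print(o['t'],o['ee_pos'].round(1),o['ft_force'].round(1),'w',o['width'],'tool polar',np.hypot(*e).round(1),(np.degrees(np.arctan2(e[1],e[0]))%360).round(1))
R=cv2.Rodrigues(o['orientation'])[0]; print('tool yaw',np.degrees(np.arctan2(R[1,0],R[0,0])).round(1))
for d in dish(o,a): print('dish',d[1].round(1))
g=a.max(2); m=(g<45).astype(np.uint8)
for k in cv2.findContours(m,cv2.RETR_EXTERNAL,cv2.CHAIN_APPROX_NONE)[0]:
    if 30<cv2.contourArea(k)<2500:
        x,y,w,h=cv2.boundingRect(k); top=ray('wrist',(x+w/2,y+min(w,h)/2*1.0),68,o)[0,:2]; e=top-c
        if 90<np.hypot(*e)<130: print('pin?',(x,y,w,h),top.round(1),np.hypot(*e).round(1),'q',np.radians(np.degrees(np.arctan2(e[1],e[0]))%360-yaw-135).round(3))
E
python3 lev.py
```

```text
8.2167 [476.4   5.  191.6] [ 0.3 -0.1  0. ] w 41.013246732820846 tool polar 114.1 194.2
tool yaw 14.0
dish [586.   33.2]
pin? (274, 216, 14, 20) [483.    8.1] 106.9 q 0.979
```

Request:
servo_tool:
  plan:
    - [[-0.1,0,0,-0.4,0,0,0],[-0.1,0,0,-0.4,0,0,0],[-0.1,0,0,-0.4,0,0,0],[-0.1,0,0,-0.34,0,0,0],[-0.1,0,0,0,0,0,0]]

```text
t: 8.68
ee_pos: [475.5, 5.7, 128.1]
orientation: [-3.117, -0.387, 0.004]
ft_force: [-0.2, 0.7, 0.9]
width: 48.4
grasp_force: 0.0
```

```bash
python3 lev.py
python3 - <<'E'
import numpy as np
# polar plan: tool at radius 114 around axis; angle start 194.2, toward 227.3+offset
c=np.array([587,33.])
for a in (194.2,206,218,230,240): print(a,(c+114*np.array([np.cos(np.radians(a)),np.sin(np.radians(a))])).round(1))
E
```

```text
8.6833 [475.5   5.7 128.1] [-0.2  0.7  0.9] w 48.40349436569765 tool polar 114.8 193.8
tool yaw 14.1
dish [580.2  31.9]
pin? (187, 254, 10, 17) [473.9  55.7] 115.4 q 0.545
pin? (273, 248, 18, 33) [486.8   9.3] 102.9 q 0.975
pin? (322, 244, 22, 79) [494.6 -16.7] 104.9 q 1.237
pin? (221, 244, 24, 79) [481.   34.8] 106.0 q 0.727
pin? (90, 187, 18, 14) [498.3 106. ] 114.9 q 0.055
pin? (0, 95, 12, 16) [532.3 149.2] 128.5 q -0.387
194.2 [476.5   5. ]
206 [484.5 -17. ]
218 [497.2 -37.2]
230 [513.7 -54.3]
240 [530.  -65.7]
```

Request:
servo_tool:
  plan:
    - [[-0.1,0.055,-0.191,0,0,0,0.8],[-0.1,0.068,-0.187,0,0,0,0.8],[-0.1,0.081,-0.182,0,0,0,0.8],[-0.1,0.093,-0.176,0,0,0,0.8],[-0.1,0.105,-0.169,0,0,0,0.8]]

```text
t: 9.15
ee_pos: [492.8, -31.0, 131.1]
orientation: [3.001, 0.928, 0.002]
ft_force: [-0.9, 2.2, -1.1]
width: 48.0
grasp_force: 0.7
```

Request:
servo_tool:
  plan:
    - [[-0.1,0.117,-0.161,0,0,0,0.8],[-0.1,0.128,-0.152,0,0,0,0.8],[-0.1,0.138,-0.143,0,0,0,0.8]]

```text
t: 9.4
ee_pos: [508.1, -49.2, 131.2]
orientation: [2.888, 1.236, 0.002]
ft_force: [-0.5, 2.8, -0.0]
width: 48.6
grasp_force: 0.7
```

```bash
python3 lev.py
```

```text
9.4 [508.1 -49.2 131.2] [-0.5  2.8 -0. ] w 48.59434900993714 tool polar 113.9 226.2
tool yaw 46.3
dish [582.5  29.8]
pin? (179, 250, 10, 16) [477.7  -3.6] 115.3 q 1.067
pin? (322, 244, 35, 82) [536.3 -65. ] 110.3 q 1.837
pin? (219, 244, 42, 81) [495.3 -28.9] 110.6 q 1.337
pin? (84, 181, 18, 13) [473.3  52.7] 115.4 q 0.572
pin? (20, 65, 26, 5) [499.8 103.6] 112.2 q 0.063
```

Request:
servo_tool:
  plan:
    - [[-0.1,0.074,-0.068,0,0,0,0.4],[-0.1,0.075,-0.066,0,0,0,0.4],[-0.1,0.076,-0.064,0,0,0,0.4],[-0.1,0.039,-0.031,0,0,0,0.2],[-0.1,0,0,0,0,0,0]]

```text
t: 9.87
ee_pos: [518.6, -58.4, 130.9]
orientation: [2.809, 1.405, 0.002]
ft_force: [1.0, -0.2, -1.6]
width: 48.4
grasp_force: 0.0
```

Request:
servo_tool:
  plan:
    - [[-0.1,0.04,-0.03,0,0,0,0.2],[-0.1,0.04,-0.029,0,0,0,0.2],[-0.1,0,0,0,0,0,0]]

```text
t: 10.12
ee_pos: [521.3, -60.9, 130.5]
orientation: [2.783, 1.457, 0.0]
ft_force: [-0.1, -0.8, -0.1]
width: 48.6
grasp_force: 0.0
```

Request:
servo_tool:
  plan:
    - [[-0.1,0.041,-0.028,0,0,0,0.2],[-0.1,0,0,0,0,0,0]]

```text
t: 10.28
ee_pos: [522.8, -62.1, 130.3]
orientation: [2.77, 1.481, -0.0]
ft_force: [-0.3, -0.0, -0.2]
width: 48.3
grasp_force: 0.2
```

Request:
servo_tool:
  plan:
    - [[-0.1,0.041,-0.028,0,0,0,0.2],[-0.1,0,0,0,0,0,0]]

```text
t: 10.45
ee_pos: [523.8, -62.8, 130.1]
orientation: [-2.756, -1.504, 0.002]
ft_force: [-2.8, 3.7, 2.4]
width: 48.3
grasp_force: 2.0
```

Request:
servo_tool:
  plan:
    - [[-0.1,0.041,-0.027,0,0,0,0.2],[-0.1,0,0,0,0,0,0]]

```text
t: 10.62
ee_pos: [524.3, -62.9, 129.9]
orientation: [-2.741, -1.526, 0.005]
ft_force: [-4.4, 10.1, 4.5]
width: 48.6
grasp_force: 4.9
```

The force rose to about 11 N at tool angle 236.8°, which is the predicted open stop. I hold briefly, then go back.

Request:
servo_tool:
  plan:
    - [[-0.1,0,0,0,0,0,0],[-0.1,0,0,0,0,0,0]]

```text
t: 10.78
ee_pos: [524.2, -62.9, 129.9]
orientation: [-2.742, -1.526, 0.004]
ft_force: [-5.2, 9.8, 5.9]
width: 48.1
grasp_force: 4.7
```

Request:
servo_tool:
  plan:
    - [[-0.1,-0.163,0.114,0,0,0,-0.8],[-0.1,-0.155,0.125,0,0,0,-0.8],[-0.1,-0.146,0.136,0,0,0,-0.8],[-0.1,-0.136,0.146,0,0,0,-0.8],[-0.1,-0.125,0.155,0,0,0,-0.8]]

```text
t: 11.2
ee_pos: [497.0, -37.1, 130.3]
orientation: [2.97, 1.024, 0.001]
ft_force: [0.4, 0.1, -0.7]
width: 48.4
grasp_force: 0.0
```

Request:
servo_tool:
  plan:
    - [[-0.1,-0.114,0.163,0,0,0,-0.8],[-0.1,-0.102,0.171,0,0,0,-0.8],[-0.1,-0.09,0.177,0,0,0,-0.8],[-0.1,-0.078,0.183,0,0,0,-0.8],[-0.1,-0.065,0.188,0,0,0,-0.8]]

```text
t: 11.62
ee_pos: [478.9, -2.0, 130.3]
orientation: [3.102, 0.492, 0.0]
ft_force: [-0.9, -2.8, -0.2]
width: 48.2
grasp_force: 1.0
```

```bash
python3 lev.py|head -3
```

```text
11.6167 [478.9  -2.  130.3] [-0.9 -2.8 -0.2] w 48.24551755236379 tool polar 113.6 197.9
tool yaw 18.0
dish [581.4  31.9]
```

Request:
servo_tool:
  plan:
    - [[-0.1,-0.052,0.192,0,0,0,-0.8],[-0.1,-0.038,0.195,0,0,0,-0.8],[-0.1,-0.024,0.198,0,0,0,-0.8],[-0.1,-0.01,0.199,0,0,0,-0.8],[-0.1,0.003,0.199,0,0,0,-0.8]]

```text
t: 12.08
ee_pos: [474.1, 37.3, 130.2]
orientation: [3.141, -0.051, -0.001]
ft_force: [-0.9, -1.4, -0.5]
width: 48.3
grasp_force: 0.9
```

Request:
servo_tool:
  plan:
    - [[-0.1,0.017,0.198,0,0,0,-0.8],[-0.1,0.031,0.197,0,0,0,-0.8],[-0.1,0.04,0.15,0,0,0,-0.6],[-0.1,0,0,0,0,0,0]]

```text
t: 12.42
ee_pos: [478.2, 59.7, 130.3]
orientation: [-3.122, 0.349, -0.001]
ft_force: [-0.6, -0.6, -0.2]
width: 48.5
grasp_force: 0.0
```

```bash
python3 lev.py|head -3
```

```text
12.4167 [478.2  59.7 130.3] [-0.6 -0.6 -0.2] w 48.49551782859211 tool polar 112.0 166.2
tool yaw -12.7
dish [582.   34.3]
```

Request:
servo_tool:
  plan:
    - [[-0.1,0.031,0.101,0,0,0,-0.43],[-0.1,0.031,0.101,0,0,0,-0.43],[-0.1,0.031,0.101,0,0,0,-0.43],[-0.1,0,0,0,0,0,0],[-0.1,0,0,0,0,0,0]]

```text
t: 12.88
ee_pos: [481.7, 71.1, 130.3]
orientation: [-3.098, 0.521, -0.001]
ft_force: [0.5, -0.3, -0.9]
width: 48.1
grasp_force: 0.0
```

```bash
python3 lev.py|head -3;  python3 - <<'E'
from meas import *
o,a=pickle.load(open('wl.pkl','rb')); save(a[150:400,120:440],'pics/w8.png',2.5)
E
```

```text
12.8833 [481.7  71.1 130.3] [ 0.5 -0.3 -0.9] w 48.092410973653564 tool polar 112.0 160.1
tool yaw -19.1
dish [582.1  34.7]
```

View pics/w8.png

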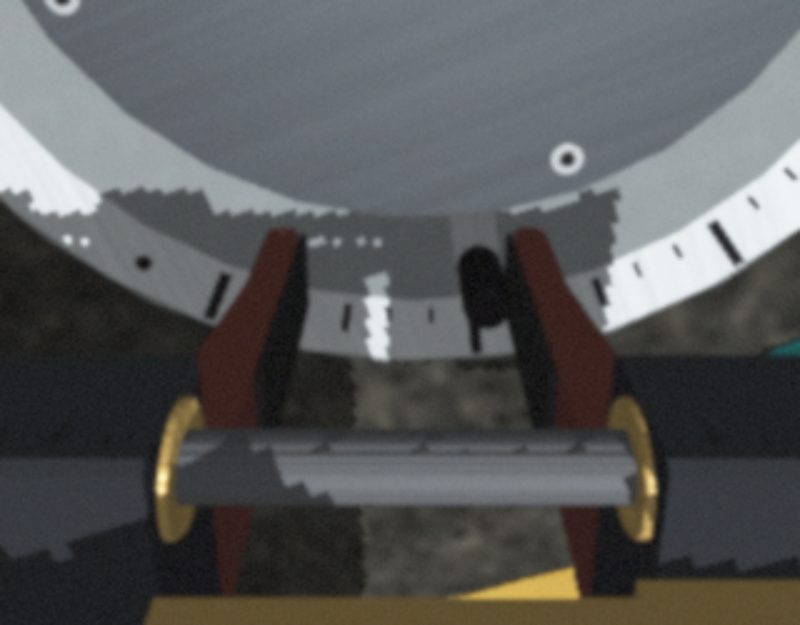

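View w8 shows the pin at (485,290) against the right finger. The lever bar emerges at about (475,228), the second long mark is at (476,335), the first long mark at (218,297) and the third at (725,243).

Run:
```python
from meas import *
o,a=pickle.load(open('wl.pkl','rb')); c=np.array([587,33.])
for k,u,v,z in(('bar',475,228,42),('m2',476,338,34),('m1',218,297,34),('m3',725,243,34),('s25',432,315,34),('pintop',479,262,68),('pinfoot',490,318,44)):
    q=ray('wrist',(120+u/2.5,150+v/2.5),z,o)[0,:2];e=q-c;print(k,q.round(1),np.hypot(*e).round(1),(np.degrees(np.arctan2(e[1],e[0]))%360).round(2))
```

```text
bar [483.7  52.8] 105.2 169.17
m2 [448.1  62.8] 142.0 167.87
m1 [483.3 125.3] 138.9 138.33
m3 [454.2  -8.2] 139.0 197.23
s25 [459.   72.1] 133.8 163.02
pintop [487.8  53. ] 101.2 168.57
pinfoot [459.1  56.6] 130.1 169.55
```

Request:
servo_tool:
  plan:
    - [[-0.1,0.013,0.034,0,0,0,-0.15],[-0.1,0.013,0.034,0,0,0,-0.15],[-0.1,0,0,0,0,0,0],[-0.1,0,0,0,0,0,0]]

```text
t: 13.27
ee_pos: [482.6, 74.1, 130.3]
orientation: [-3.09, 0.565, -0.0]
ft_force: [0.1, -1.3, 0.2]
width: 48.5
grasp_force: 0.4
```

Request:
servo_tool:
  plan:
    - [[-0.1,-0.07,-0.18,0,0,0,0],[-0.1,0,0,0,0,0,0],[-0.1,0,0,0.5,0,0,0],[-0.1,0,0,0.8,0,0,0],[-0.1,0,0,0.8,0,0,0]]

```text
t: 13.68
ee_pos: [478.6, 66.6, 214.4]
orientation: [3.089, -0.566, -0.005]
ft_force: [0.5, -0.4, 0.6]
width: 48.2
grasp_force: 0.0
```

Request:
servo_tool:
  plan:
    - [[-0.1,-0.5,-0.2,0.8,0,0,0],[-0.1,-0.5,-0.2,0.8,0,0,0],[-0.1,0,0,0,0,0,0],[-0.1,0,0,0,0,0,0]]

```text
t: 14.02
ee_pos: [439.7, 50.6, 280.0]
orientation: [-3.089, 0.566, -0.007]
ft_force: [0.2, 0.7, 0.0]
width: 48.7
grasp_force: 0.0
```

```bash
python3 lev.py;  python3 - <<'E'
from meas import *
o,a=pickle.load(open('wl.pkl','rb')); save(a[0:240,120:440],'pics/w9.png',2.5)
E
```

```text
14.0167 [439.7  50.6 280. ] [0.2 0.7 0. ] w 48.65021846686018 tool polar 148.4 173.2
tool yaw -20.8
dish [499.  243.7]
dish [585.3  32.5]
```

View pics/w9.png

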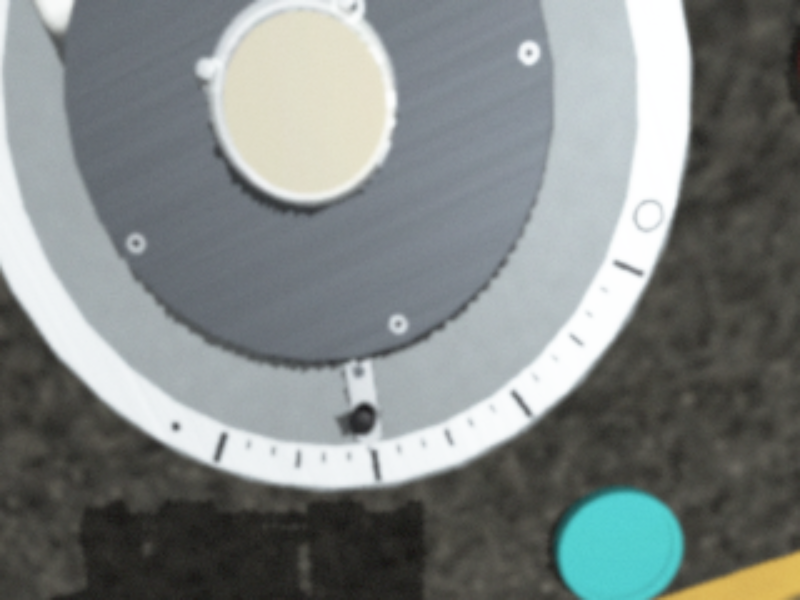

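View w9 shows the dish against the pins. The lever bar runs from (358,372) to the pointer at (371,440), in line with the second long mark from (375,452) to (378,479).

Run:
```python
from meas import *
o,a=pickle.load(open('wl.pkl','rb')); c=np.array([587,33.])
for k,u,v,z in(('screw',358,372,42),('tip',371,440,39),('m2in',375,452,34),('m2out',378,479,34),('m1',221,447,34),('m3',522,404,34),('m4',628,268,34)):
    q=ray('wrist',(120+u/2.5,v/2.5),z,o)[0,:2];e=q-c;print(k,q.round(1),np.hypot(*e).round(1),(np.degrees(np.arctan2(e[1],e[0]))%360).round(2))
```

```text
screw [492.9  53.5] 96.3 167.72
tip [462.8  59.5] 127.0 167.94
m2in [456.1  60.4] 133.7 168.15
m2out [443.9  63.8] 146.4 167.86
m1 [483. 125.] 138.8 138.49
m3 [453.3  -8.8] 140.1 197.36
m4 [492.1 -68.3] 138.9 226.87
```

The lever is at 167.8° and the mark at 168.0°, well within tolerance. The dish is centred and the robot is clear, so I hand in.

```bash
python3 -c "
from h import *
print(close_job())"
```

```text
the job is handed in; nothing more can be done
None
```

The job is handed in: the dish rests against both stop pins over the window, and the iris lever went to its open stop and back to within about 0.2° of the second long mark, measured in the last wrist picture. The robot is clear of everything; the hand-in returned no verdict.

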